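# Lay out the sample preparation station

### The arm

A 6-joint arm with a two-finger parallel gripper is mounted at the origin on the work surface. World frame = base frame: x ahead of the robot, y to its left, z up, the work surface at z = 0. Lengths are in m, angles in rad, forces in N, time in s.
With the tool pointing down it reaches from about 0.4 to 0.825 m from the base axis. Payload 7 kg.
Tool frame: the origin (TCP) lies at the very end of the fingers, on their centre line; the grasp point (between the pads) lies arm.grip_point_offset behind it (arm.grip_point_offset is the distance from the TCP to the grasp point, in m); z points along the fingers, y is the line along which they close (so a half turn about z gives the same grasp; the last joint's range is limited). The gripper opens to 88 mm and grips with 3 to 60 N. Pads are 19 mm wide; open, the fingers measure 130 mm over their backs; the gripper's body (78 mm by 193 mm) begins 47 mm behind the grasp point.
Start: joints at [1.474, 0.359, 0.012, 0, -1.224, -0.288], TCP at [0.253, 0.626, 0.227] pointing down, gripper open.
Joint ranges: [-3.07, 3.07], [-1.43, 2.12], [-1.02, 1.25], [-3.03, 1.67], [-3.05, -0], [-3.03, 3.03]. Speed limits (rad/s): [2.39, 2.39, 3.01, 3.14, 3.14, 3.14].

### API

Orientations are given as [roll, pitch, yaw] about the fixed x, y, z axes, in that order (R = Rz(yaw) Ry(pitch) Rx(roll)).
In Python, from station import arm gives the robot as it stands.
- The arm moves only by the shell command python3 -m crank 'ROWS' [OPENING] [FORCE]. ROWS is JSON, a list of rows, each an object of numbers: "dx", "dy", "dz": the shift along the tool's x, y, z in cm; "wx", "wy", "wz": the turn, a rotation vector about the tool's x, y, z in degrees. A call has exactly 10 rows; each row is the pose to reach, as a shift and turn from the pose commanded when the call began, along the tool's axes at that moment; what a row does not reach only later rows make up. A row lasts 1/8 s, in which the tool goes at most 62.5 mm and 10.7 degrees, less where a joint would pass 70% of its speed; a pose out of reach is approached as far as the arm can. A call with a gripper value outside its range is refused whole. OPENING is the finger opening in cm, from 0 to 8.76, set as the call begins (- or left out, the last holds). The fingers move at their own pace and stop on an object; FORCE is the grip in N (left out, the last holds). Time passes only in rows, so rows that repeat a pose let the fingers close, or fill a call up. It gives the time, the measured TCP pose, the force, the opening and the grip force at its end, in the units of the state.
- arm.get_state(): the state, without advancing time (a new reading comes with each control period).
- arm.grab_frame(name): name is "side" or "top" or "wrist"; returns the picture (400x640x3 uint8, red, green, blue); there is no depth.
- arm.calibration(name): a dict with "fx", "fy", "cx", "cy" (pixels), "world_from_camera" (4x4, takes a point from camera to world coordinates). Camera axes: x right, y down, z forward; pixel columns grow to the right and rows downward; lengths in m; the calibration is good to about 2 mm. A picture is of the moment at which its call begins: read the wrist's pose just before it. calibration takes no time and is no camera call; for the wrist camera it gives the pose at the moment of the call.
- arm.job_done(): hands the job in; it is judged then, once.
Trained networks look in the newest picture that a camera, given by its name, has taken for a name from the list of things; names that differ only in an ending like _2 or _b are one class to them, and where a whole thing is asked for, a point or a joint stands for the part that bears it (a point fixed in the world has none). Each returns a list of dicts, best first, with "confidence" (0 to 1); they miss things now and then, are a little off and sometimes report something else, mostly with a low value. They report only what shows in the picture. A call takes as long as a camera call. They do not tell look-alikes from the thing itself.
- arm.find_in(camera, query): "centre" ([x, y, z] in m, in world coordinates, good to about 4 mm: the middle of the surface that is visible of it).
- arm.masks_of(camera, query): "pixels" (400x640 bool, what is visible of it).
- arm.mark_of(camera, query): "centre" ([x, y, z] in m, in world coordinates, good to about 4 mm: a listed point, or the origin of a listed thing).
The state is a dict: "t": time; "q": joint angles; "qd": joint speeds; "joint_efforts": joint torques, N m; "eef_pos": TCP position; "ee_rot": TCP orientation; "force": force on the tool from outside, world axes, zero at the start; "moment": the same for the moment, N m; "width": finger opening in m; "gripper_force": force on a finger pad.
Only numpy, scipy, OpenCV 4.12 (cv2) and the standard library are available. Lean on these libraries where they do the work, as an engineer would, in place of code of your own. Each camera call takes 0.05 s, during which the arm holds its last target. There are 200 camera calls.

### The job

Set up the station around the tube rack and the vortex mixer: stand the amber bottle centred on the rubber pad between the rack and the mixer, the tall white beaker on the pad at the rack's other side, and the low steel jar on the pad at the mixer's other side, closed with the loose steel lid, properly seated and centred. Stand everything upright in the middle of its pad, never tip the bottle, beaker or jar over, and leave the black-capped tub where it is.

Things in the scene. Friction and masses are not known exactly. Their poses are not given: they have to be found in the camera images.
- bottle: Amber glass reagent bottle with a black cap, closed, upright: body 44 mm across up to 72 mm height, then a shoulder to the cap (25 mm across); 105 mm tall in all. Origin at the centre of its underside, z up. About 160 g. To go on the pad between rack and mixer.
- beaker: Open white plastic beaker, upright, tall and slim, widening evenly from 44 mm across at the foot to 52 mm at the rim, 95 mm tall, wall 3 mm. Origin at the centre of its underside, z up. About 60 g. To go on the pad at the far side of the rack.
- jar: Open straight low, wide jar of dark steel, 68 mm across outside, 60 mm inside, 52 mm tall, floor 4 mm thick. Origin at the centre of its underside, z up. About 200 g. To go on the pad at the far side of the mixer.
- lid: Dark steel lid of the jar, lying loose on the bench right way up: a plug 42 mm across and 6 mm high below (enters the jar's 60 mm mouth loosely), a disc 72 mm across and 6 mm thick on it, and an upright black knob 16 mm across and 24 mm tall on top (total height 36 mm). Origin at the centre of the plug's underside, z up; when seated it lies 46 mm above the jar's origin. About 90 g.
- pad_left: Dark rubber disc fixed to the bench, 80 mm across, 4 mm thick; origin at the centre of its underside (on the bench surface), z up. The leftmost (+y) of the row of three like pads.
- pad_middle: Dark rubber disc fixed to the bench, 80 mm across, 4 mm thick; origin at the centre of its underside (on the bench surface), z up. The middle one of the row of three, between rack and mixer; its y axis runs along the row to the left.
- pad_right: Dark rubber disc fixed to the bench, 80 mm across, 4 mm thick; origin at the centre of its underside (on the bench surface), z up. The rightmost (-y) of the row of three like pads.
- rack: White foam block full of capped sample tubes, fixed: 90 mm (x) by 100 mm (y, along the row), 90 mm tall over the tube caps. Origin at the centre of its underside. Stands between the middle pad and either the left or the right pad, about 130 mm from the middle pad's centre and 120 mm from the outer one's; the mixer stands in the other gap.
- mixer: White vortex mixer with a round black rubber cup on top and a black knob (10 mm proud) at the front, fixed: 90 mm (x) by 100 mm (y) housing 64 mm tall, 90 mm tall over the cup. Origin at the centre of its underside. Stands in the gap between pads that the rack does not take.
- tub: Bystander: closed white plastic tub with a wide black cap, 70 mm across, 82 mm tall, about 300 g, standing loose among the things to be moved. Origin at the centre of its underside. Not to be moved.
Not all that is in view belongs to the job. Leave any blue or yellow look-alike of the bottle alone. What is shaped like the beaker but blue is not meant.

How it is judged:
By the outcome, as a careful person would: the job done as asked, in the order asked, and still so for the second after the job is handed in, with the robot touching nothing.
It also fails if it takes over 109 s, if anything falls off the work surface, if the arm or the gripper's body presses on something with over 40 N, if the wrist force passes 120 N, or if a joint passes its speed limit or range.

## Working session

There is one attempt and no reset: what is moved stays moved. The work goes in short steps, Python scripts to look and compute and a shell command to move; the robot and the scene stay as the last step left them, time stands still between calls to the robot, and variables do not carry over. Pictures are saved under pics/ and viewed, at most 14 in all, crops included, and the job is handed in when it is done.

```bash
mkdir -p pics; ls
python3 - <<'E'
from station import arm
import cv2
s=arm.get_state();print(s['t'],s['eef_pos'],s['ee_rot'],s['width'],arm.grip_point_offset)
for c in('top','side'):
    cv2.imwrite(f'pics/{c}0.png',arm.grab_frame(c)[:,:,::-1])
    for q in 'bottle beaker jar lid pad_left pad_middle pad_right rack mixer tub'.split():
        print(c,q,[(round(d['confidence'],2),[round(float(v),3) for v in d['centre']]) for d in arm.mark_of(c,q)][:4])
E
```

```text
pics
0.0 [0.25323996 0.62515077 0.2256284 ] [ 3.13990171e+00 -1.97892181e-04 -3.84916355e-01] 0.08757817436716214 0.0188
top bottle [(0.63, [0.381, -0.315, -0.001]), (0.63, [0.39, -0.237, 0.002]), (0.62, [0.416, -0.407, -0.003])]
top beaker [(0.8, [0.328, -0.164, -0.003]), (0.72, [0.56, 0.237, -0.004]), (0.66, [0.438, -0.139, -0.001]), (0.36, [0.599, -0.141, -0.001])]
top jar [(0.61, [0.371, 0.314, -0.003])]
top lid [(0.58, [0.447, -0.008, -0.001])]
top pad_left [(0.63, [0.557, 0.239, -0.002])]
top pad_middle [(0.68, [0.59, -0.004, -0.002])]
top pad_right []
top rack [(0.62, [0.602, -0.14, -0.005])]
top mixer [(0.98, [0.571, 0.128, 0.002])]
top tub []
side bottle [(0.9, [0.383, -0.316, -0.001]), (0.75, [0.416, -0.405, -0.001]), (0.72, [0.388, -0.238, 0.001])]
side beaker [(0.86, [0.444, -0.134, -0.005]), (0.67, [0.326, -0.17, -0.004])]
side jar [(0.91, [0.37, 0.311, -0.0]), (0.47, [0.383, -0.315, -0.003])]
side lid [(0.7, [0.449, -0.009, -0.004])]
side pad_left [(0.66, [0.558, 0.233, 0.003])]
side pad_middle [(0.97, [0.59, -0.004, -0.002])]
side pad_right [(0.61, [0.612, -0.256, 0.001])]
side rack [(0.87, [0.604, -0.137, 0.002])]
side mixer [(0.6, [0.573, 0.121, -0.002])]
side tub []
```

View pics/top0.png

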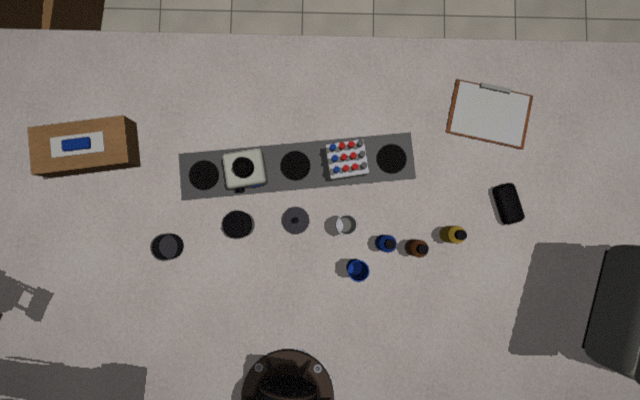

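View pics/side0.png

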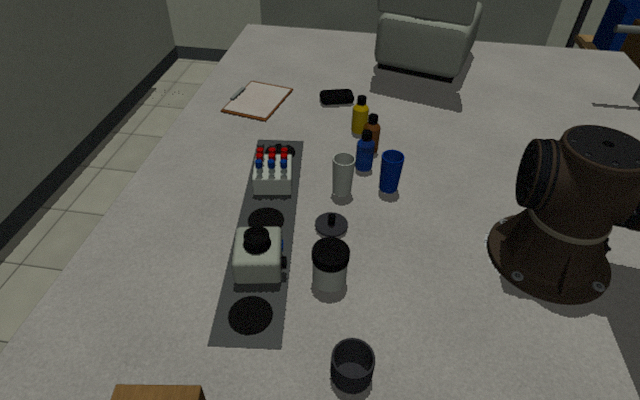

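The row reads left to right: pad_left (204,175), mixer (243,169), pad_middle (295,165), rack (347,159), pad_right (391,158).
- **Bottles:** blue (386,243), amber (417,248) and yellow (455,235). The brown one at (417,248) fits "amber".
- **Beakers:** white (345,225) and blue (358,270). The white one fits.
- **Others:** jar (167,246), lid (295,220), tub (237,224).

So the bottle goes to the middle pad, the beaker to the right pad and the jar to the left pad.

```bash
cat > h.py <<'E'
from station import arm
import numpy as np, cv2
from scipy.optimize import least_squares
from scipy.spatial.transform import Rotation as R
PROF={'bottle':[(.022,0),(.022,.072),(.0125,.085),(.0125,.105)],'beaker':[(.022,0),(.026,.095)],'jar':[(.034,0),(.034,.052)],
 'lid':[(.021,0),(.021,.006),(.036,.006),(.036,.012),(.008,.012),(.008,.036)],'pad_left':[(.04,.004)],'tub':[(.035,0),(.035,.082)]}
PROF['pad_middle']=PROF['pad_right']=PROF['pad_left']
def proj(K,p):
    T=np.linalg.inv(K['world_from_camera']); c=p@T[:3,:3].T+T[:3,3]
    return np.c_[K['fx']*c[:,0]/c[:,2]+K['cx'],K['fy']*c[:,1]/c[:,2]+K['cy']]
def box(uv): return np.r_[uv.min(0),uv.max(0)]
def model(q,p):
    a=np.linspace(0,2*np.pi,72)
    return np.vstack([np.c_[r*np.cos(a),r*np.sin(a),0*a+h] for r,h in PROF[q]])+p
def masks(c,q): return arm.masks_of(c,q)
def mbox(m):
    n,l,st,_=cv2.connectedComponentsWithStats(m.astype(np.uint8)); i=1+st[1:,4].argmax(); x,y,w,h=st[i,:4]
    return np.array([x,y,x+w,y+h])-.5
def fit(q,obs,p0,fixz=None):
    """obs: list of (K,box)"""
    f=lambda v:np.concatenate([box(proj(K,model(q,np.r_[v[:2],v[2] if fixz is None else fixz])))-b for K,b in obs])
    r=least_squares(f,p0,loss='soft_l1'); return r.x,np.abs(r.fun).round(1)
E
python3 - <<'E'
from h import *
P0={'bottle':(.383,-.315),'beaker':(.441,-.136),'jar':(.37,.312),'lid':(.448,-.008),'pad_left':(.557,.237),'pad_middle':(.59,-.004),'pad_right':(.612,-.256)}
im={}
for c in('top','side'): im[c]=arm.grab_frame(c)
for q,p in P0.items():
    obs=[]
    for c in im:
        K=arm.calibration(c); best=None
        for d in masks(c,q):
            if d['pixels'].sum()<15: continue
            b=mbox(d['pixels']); e=np.abs(b-box(proj(K,model(q,np.r_[p,0])))).max()
            if best is None or e<best[0]: best=(e,b)
        if best and best[0]<14: obs.append((K,best[1]))
        else: print(q,c,'none',best)
    if obs:
        x,r=fit(q,obs,np.r_[p,0]); y,r2=fit(q,obs,np.r_[p,0],0.)
        print(q,'free',x.round(4),'z0',y[:2].round(4),r2)
a=im['top'][205:290,320:480,::-1]; a=cv2.resize(a,None,fx=4,fy=4,interpolation=2); cv2.imwrite('pics/crop1.png',a)
E
```

```text
bottle free [ 0.379  -0.3169 -0.0012] z0 [ 0.379  -0.3165] [0.3 0.  0.4 0.1 1.5 1.2 1.  1.4]
beaker free [ 0.4355 -0.1359 -0.0008] z0 [ 0.4354 -0.1356] [0.2 0.8 0.1 0.1 0.2 0.6 0.4 0.4]
jar side none None
jar free [ 0.3719  0.3127 -0.0012] z0 [0.3719 0.3123] [0.1 0.  0.1 0. ]
lid free [ 0.4445 -0.0109 -0.0039] z0 [ 0.4443 -0.0097] [0.9 0.  0.1 0.2 0.4 1.5 0.9 0.1]
pad_left free [ 0.5597  0.2343 -0.004 ] z0 [0.559  0.2353] [1.1 0.8 0.7 0.6 0.4 0.1 0.5 1.4]
pad_middle side none None
pad_middle free [ 0.5914 -0.0046 -0.025 ] z0 [ 0.5876 -0.0058] [0.2 0.5 0.2 0.5]
pad_right side none (np.float64(34.51970406169477), array([250.5, 141.5, 291.5, 195.5]))
pad_right free [ 0.6182 -0.263  -0.0212] z0 [ 0.6144 -0.259 ] [0.1 0.5 0.1 0.5]
```

View pics/crop1.png

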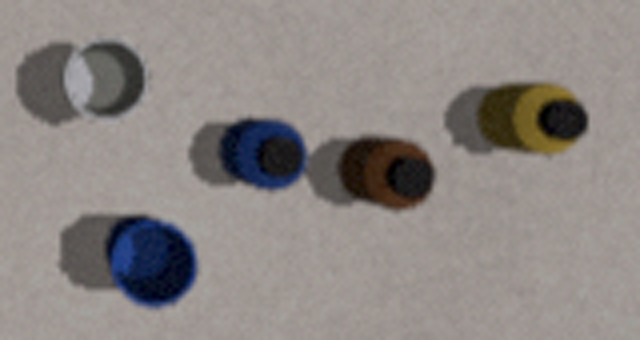

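The crop confirms the targets: the amber bottle is at crop (400,175), between the blue (265,155) and yellow (550,118) ones, and the white beaker is at crop (105,78). The first move turns the tool and passes over the pads for a wrist look.

```bash
cat >> h.py <<'E'
def go(*targets):
    """print tool-axis shift (cm) and turn (deg) from now to each (x,y,z,yaw)"""
    s=arm.get_state(); A=R.from_euler('xyz',s['ee_rot'])
    print('t',round(s['t'],2),'pos',s['eef_pos'].round(4),'rpy',np.round(s['ee_rot'],4),'w',round(s['width'],4),'gf',round(s['gripper_force'],1))
    for t in targets:
        d=A.inv().apply(np.array(t[:3])-s['eef_pos'])*100
        w=np.degrees((A.inv()*R.from_euler('xyz',[np.pi,0,t[3]])).as_rotvec())
        print(t,'d',d.round(2),'w',w.round(2))
E
python3 - <<'E'
from h import *
s=arm.get_state();K=arm.calibration('wrist');A=R.from_euler('xyz',s['ee_rot']);W=K['world_from_camera']
print(A.inv().apply(W[:3,3]-s['eef_pos']),(A.inv().as_matrix()@W[:3,:3]).round(3),K['fx'],K['cx'])
go((.5,.19,.33,-np.pi/2))
E
```

```text
[ 0.08000968  0.0004824  -0.15749886] [[-0.    -0.955 -0.296]
 [ 1.    -0.     0.001]
 [-0.001 -0.296  0.955]] 290.34197434813996 315.58035782111824
t 1.9 pos [0.2534 0.6256 0.2266] rpy [ 3.1416 -0.     -0.3848] w 0.0876 gf 0.0
(0.5, 0.19, 0.33, -1.5707963267948966) d [ 39.21  31.12 -10.34] w [ 0.   -0.   67.95]
```

```bash
python3 -m crank '[{"dx":4,"dy":3,"dz":-1,"wz":7},{"dx":8,"dy":6.5,"dz":-2,"wz":14},{"dx":12,"dy":9.5,"dz":-3,"wz":21},{"dx":16,"dy":12.5,"dz":-4,"wz":28},{"dx":20,"dy":16,"dz":-5,"wz":35},{"dx":24,"dy":19,"dz":-6,"wz":42},{"dx":28,"dy":22,"dz":-7,"wz":50},{"dx":32,"dy":25.5,"dz":-8,"wz":58},{"dx":36,"dy":28.5,"dz":-9,"wz":66},{"dx":39.2,"dy":31.1,"dz":-10,"wz":67.95}]' 8.7 10
cat > look.py <<'E'
import sys
from h import *
# look.py name q,x,y ... : wrist picture, masks -> boxes vs model, fit with z fixed from text (check) ; saves boxes
import pickle,os
name=sys.argv[1]; K=arm.calibration('wrist'); im=arm.grab_frame('wrist'); cv2.imwrite(f'pics/{name}.png',im[:,:,::-1])
S=pickle.load(open('obs.pkl','rb')) if os.path.exists('obs.pkl') else {}
for a in sys.argv[2:]:
    q,x,y,z=a.split(','); p=np.array([x,y,z],float)
    K2=K; best=None
    for d in masks('wrist',q):
        if d['pixels'].sum()<30: continue
        b=mbox(d['pixels']); e=np.abs(b-box(proj(K2,model(q,p)))).max()
        if best is None or e<best[0]: best=(e,b)
    if best is None or best[0]>60 or best[1].min()<=0 or best[1][2]>638 or best[1][3]>398: print(q,'bad',best); continue
    S.setdefault(q,[]).append((K2,best[1])); v,r=fit(q,[(K2,best[1])],p,p[2]); print(q,'one',v[:2].round(4),r,end=' ')
    if len(S[q])>1: v,r=fit(q,S[q],p); print('multi free',v.round(4)); v,r=fit(q,S[q],p,p[2]); print('   multi z fixed',v[:2].round(4),r)
    else: print()
pickle.dump(S,open('obs.pkl','wb'))
E
python3 look.py w1 pad_left,.559,.235,0 pad_middle,.59,-.005,0 jar,.372,.312,0 lid,.445,-.01,0
python3 -c "
from h import *
go((.5,-.18,.3,-np.pi/2))"
```

```text
pad_left bad None
pad_middle bad None
jar bad None
lid bad None
t 2.15 pos [0.2534 0.6256 0.2265] rpy [ 3.1416 -0.     -0.3848] w 0.0875 gf 0.0
(0.5, -0.18, 0.3, -1.5707963267948966) d [53.1  65.41 -7.34] w [ 0.   -0.   67.95]$[0]: bad value
```

View pics/w1.png

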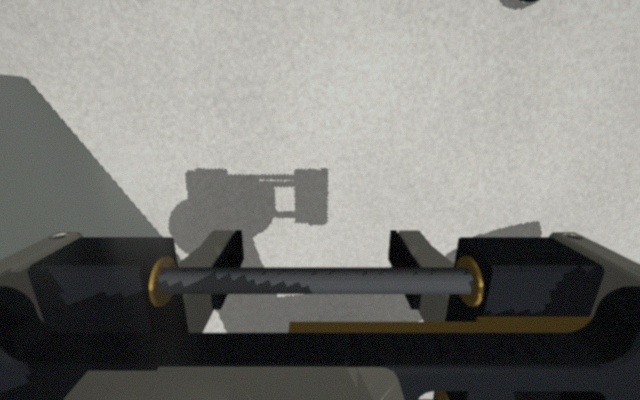

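The wrist view at the start pose shows only bench. The gripper fills the lower half, so the usable view is the tool's +x side (upper half). The call was refused, so I'll give all six keys.

```bash
python3 -m crank '[{"dx":4,"dy":3,"dz":-1,"wx":0,"wy":0,"wz":7},{"dx":8,"dy":6,"dz":-2,"wx":0,"wy":0,"wz":14},{"dx":12,"dy":9,"dz":-3,"wx":0,"wy":0,"wz":21},{"dx":15.5,"dy":12,"dz":-4,"wx":0,"wy":0,"wz":28},{"dx":19,"dy":15,"dz":-5,"wx":0,"wy":0,"wz":35},{"dx":23,"dy":18,"dz":-6,"wx":0,"wy":0,"wz":42},{"dx":26,"dy":20,"dz":-7,"wx":0,"wy":0,"wz":50},{"dx":29,"dy":22,"dz":-8,"wx":0,"wy":0,"wz":58},{"dx":31,"dy":22,"dz":-9,"wx":0,"wy":0,"wz":66},{"dx":31,"dy":22,"dz":-10,"wx":0,"wy":0,"wz":67.95}]' 8.7 10
python3 look.py w2 pad_left,.559,.235,0 pad_middle,.59,-.005,0 jar,.372,.312,0 lid,.445,-.01,0
python3 -c "
from h import *
go((.5,.1,.32,-np.pi/2))"
```

```text
t: 3.4
eef_pos: [0.4589, 0.3046, 0.3269]
ee_rot: [-3.142, -0.0, -1.574]
force: [0.0, -0.4, -0.8]
width: 0.0872
gripper_force: 0.0
pad_left one [0.5584 0.2347] [0.2 0.1 0.2 0.1] 
pad_middle bad None
jar one [0.3717 0.3142] [0.3 0.1 0.2 0.1] 
lid bad None
t 3.65 pos [0.4575 0.3057 0.3262] rpy [ 3.1411e+00 -1.0000e-04 -1.5684e+00] w 0.0869 gf 0.0
(0.5, 0.1, 0.32, -1.5707963267948966) d [20.58 -4.2   0.62] w [ 0.03 -0.01  0.14]
```

View pics/w2.png

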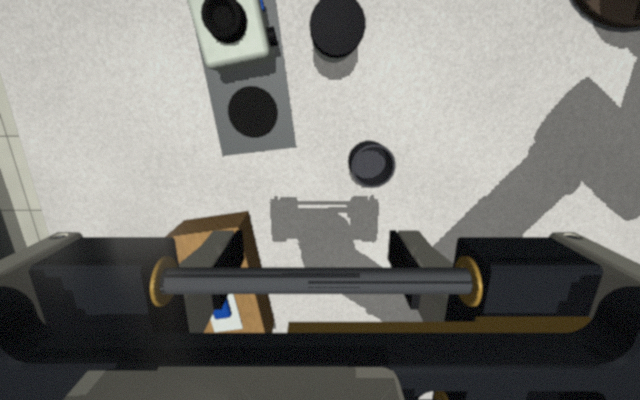

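The picture shows pad_left at (253,111), the jar at (371,163), the mixer at (228,25) and the tub at (337,30). Fits are within 0.3 px. Continuing along the row.

```bash
python3 -m crank '[{"dx":4,"dy":-1,"dz":0.1,"wx":0,"wy":0,"wz":0},{"dx":8,"dy":-2,"dz":0.2,"wx":0,"wy":0,"wz":0},{"dx":12,"dy":-3,"dz":0.4,"wx":0,"wy":0,"wz":0},{"dx":16,"dy":-4,"dz":0.6,"wx":0,"wy":0,"wz":0},{"dx":19,"dy":-4.2,"dz":0.6,"wx":0,"wy":0,"wz":0},{"dx":20.6,"dy":-4.2,"dz":0.6,"wx":0,"wy":0,"wz":0},{"dx":20.6,"dy":-4.2,"dz":0.6,"wx":0,"wy":0,"wz":0},{"dx":20.6,"dy":-4.2,"dz":0.6,"wx":0,"wy":0,"wz":0},{"dx":20.6,"dy":-4.2,"dz":0.6,"wx":0,"wy":0,"wz":0},{"dx":20.6,"dy":-4.2,"dz":0.6,"wx":0,"wy":0,"wz":0}]'
python3 look.py w3 pad_middle,.59,-.005,0 lid,.445,-.01,0 beaker,.4355,-.136,0
python3 -m crank '[{"dx":4,"dy":0,"dz":0,"wx":0,"wy":0,"wz":0},{"dx":8,"dy":0,"dz":0,"wx":0,"wy":0,"wz":0},{"dx":12,"dy":0,"dz":0,"wx":0,"wy":0,"wz":0},{"dx":16,"dy":0,"dz":0,"wx":0,"wy":0,"wz":0},{"dx":20,"dy":1,"dz":0,"wx":0,"wy":0,"wz":0},{"dx":24,"dy":2,"dz":0,"wx":0,"wy":0,"wz":0},{"dx":26,"dy":3,"dz":0,"wx":0,"wy":0,"wz":0},{"dx":26,"dy":3,"dz":0,"wx":0,"wy":0,"wz":0},{"dx":26,"dy":3,"dz":0,"wx":0,"wy":0,"wz":0},{"dx":26,"dy":3,"dz":0,"wx":0,"wy":0,"wz":0}]'
python3 look.py w4 pad_right,.6144,-.259,0 bottle,.379,-.3165,0 beaker,.4355,-.136,0
python3 -c "
from h import *
go((.381,-.316,.2,-np.pi/2),(.381,-.316,.047,-np.pi/2))"
```

```text
t: 4.9
eef_pos: [0.5001, 0.0999, 0.3205]
ee_rot: [3.142, -0.0, -1.57]
force: [0.2, 0.7, 1.1]
width: 0.0872
gripper_force: 0.0
pad_middle one [ 0.5886 -0.0057] [0.1 0.2 0.1 0.3] 
lid bad None
beaker bad (np.float64(70.86759428782042), array([347.5,  -0.5, 372.5,   7.5]))
t: 6.35
eef_pos: [0.4705, -0.16, 0.3205]
ee_rot: [-3.142, 0.0, -1.57]
force: [0.2, -1.1, 0.2]
width: 0.0869
gripper_force: 0.0
pad_right bad None
bottle one [ 0.3819 -0.316 ] [0.7 1.  0.6 2.6] 
beaker one [ 0.4365 -0.136 ] [0.5 0.5 0.5 0.4] 
t 6.55 pos [ 0.4704 -0.1602  0.3205] rpy [ 3.1415 -0.     -1.5699] w 0.0867 gf 0.0
(0.381, -0.316, 0.2, -1.5707963267948966) d [15.57  8.95 12.05] w [ 0.   -0.    0.05]
(0.381, -0.316, 0.047, -1.5707963267948966) d [15.57  8.95 27.35] w [ 0.   -0.    0.05]
```

View pics/w4.png

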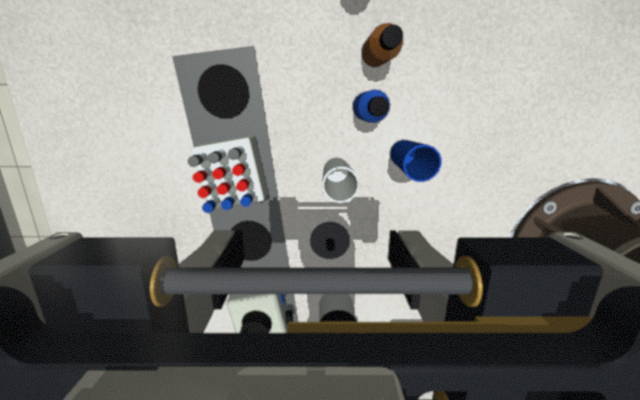

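The amber bottle is at (385,43), with the blue one (372,105) and blue beaker (415,160) to be avoided. The white beaker is at (340,180) and pad_right at (224,91). The net missed pad_right, so I'll threshold it from this picture.

```bash
python3 -m crank '[{"dx":2.5,"dy":1.5,"dz":2,"wx":0,"wy":0,"wz":0},{"dx":6,"dy":3.5,"dz":4,"wx":0,"wy":0,"wz":0},{"dx":9.5,"dy":5.5,"dz":6,"wx":0,"wy":0,"wz":0},{"dx":13,"dy":7.5,"dz":8,"wx":0,"wy":0,"wz":0},{"dx":15.6,"dy":8.9,"dz":10,"wx":0,"wy":0,"wz":0},{"dx":15.6,"dy":8.9,"dz":12,"wx":0,"wy":0,"wz":0},{"dx":15.6,"dy":8.9,"dz":15,"wx":0,"wy":0,"wz":0},{"dx":15.6,"dy":8.9,"dz":17,"wx":0,"wy":0,"wz":0},{"dx":15.6,"dy":8.9,"dz":17,"wx":0,"wy":0,"wz":0},{"dx":15.6,"dy":8.9,"dz":17,"wx":0,"wy":0,"wz":0}]'
python3 - <<'E'
from h import *
import pickle
im=cv2.imread('pics/w4.png'); g=cv2.cvtColor(im,cv2.COLOR_BGR2GRAY); print(g[91,224],g[60,190])
m=np.zeros(g.shape,np.uint8); m[55:130,180:265]=(g[55:130,180:265]<(int(g[91,224])+int(g[60,190]))/2)
b=mbox(m); print(b)
s=arm.get_state(); W=arm.calibration('wrist'); A=R.from_euler('xyz',s['ee_rot'])
M=W['world_from_camera'].copy(); B=R.from_euler('xyz',[np.pi,0,-1.57]); C=B*A.inv()
M[:3,3]=np.array([.4705,-.16,.3205])+C.apply(M[:3,3]-s['eef_pos']); M[:3,:3]=C.as_matrix()@M[:3,:3]
K=dict(W,world_from_camera=M); print(fit('pad_right',[(K,b)],np.array([.61,-.257,0]),0.))
# two-view heights: wrist views + top camera
S=pickle.load(open('obs.pkl','rb')); arm.grab_frame('top'); KT=arm.calibration('top')
for q,p in {'beaker':(.436,-.136),'jar':(.372,.314),'pad_left':(.558,.235),'pad_middle':(.5886,-.0057)}.items():
    o=list(S[q])
    for d in masks('top',q):
        b=mbox(d['pixels'])
        if np.abs(b-box(proj(KT,model(q,np.r_[p,0])))).max()<6: o.append((KT,b)); break
    print(q,len(o),fit(q,o,np.r_[p,0])[0].round(4))
go((.3815,-.316,.047,-np.pi/2))
E
```

```text
t: 7.8
eef_pos: [0.3818, -0.3169, 0.1514]
ee_rot: [-3.141, -0.001, -1.57]
force: [0.2, -0.8, 1.6]
width: 0.0868
gripper_force: 0.0
32 114
[197.5  64.5 249.5 118.5]
(array([ 0.61177739, -0.25904443,  0.        ]), array([0.1, 0.5, 0.1, 0.5]))
beaker 1 [ 0.4357 -0.1334 -0.0099]
jar 2 [ 0.3709  0.3149 -0.0035]
pad_left 2 [ 0.5589  0.2346 -0.0044]
pad_middle 2 [ 0.5893 -0.0058 -0.0033]
t 8.05 pos [ 0.3816 -0.3168  0.1513] rpy [-3.1403e+00 -5.0000e-04 -1.5706e+00] w 0.0869 gf 0.0
(0.3815, -0.316, 0.047, -1.5707963267948966) d [-0.08  0.02 10.43] w [-0.07 -0.03  0.01]
```

```bash
python3 -m crank '[{"dx":0,"dy":0,"dz":2.5,"wx":0,"wy":0,"wz":0},{"dx":0,"dy":0,"dz":5,"wx":0,"wy":0,"wz":0},{"dx":0,"dy":0,"dz":7,"wx":0,"wy":0,"wz":0},{"dx":0,"dy":0,"dz":9,"wx":0,"wy":0,"wz":0},{"dx":0,"dy":0,"dz":10.4,"wx":0,"wy":0,"wz":0},{"dx":0,"dy":0,"dz":10.4,"wx":0,"wy":0,"wz":0},{"dx":0,"dy":0,"dz":10.4,"wx":0,"wy":0,"wz":0},{"dx":0,"dy":0,"dz":10.4,"wx":0,"wy":0,"wz":0},{"dx":0,"dy":0,"dz":10.4,"wx":0,"wy":0,"wz":0},{"dx":0,"dy":0,"dz":10.4,"wx":0,"wy":0,"wz":0}]'
python3 -m crank '[{"dx":0,"dy":0,"dz":0,"wx":0,"wy":0,"wz":0},{"dx":0,"dy":0,"dz":0,"wx":0,"wy":0,"wz":0},{"dx":0,"dy":0,"dz":0,"wx":0,"wy":0,"wz":0},{"dx":0,"dy":0,"dz":0,"wx":0,"wy":0,"wz":0},{"dx":0,"dy":0,"dz":0,"wx":0,"wy":0,"wz":0},{"dx":0,"dy":0,"dz":0,"wx":0,"wy":0,"wz":0},{"dx":0,"dy":0,"dz":0,"wx":0,"wy":0,"wz":0},{"dx":0,"dy":0,"dz":0,"wx":0,"wy":0,"wz":0},{"dx":0,"dy":0,"dz":0,"wx":0,"wy":0,"wz":0},{"dx":0,"dy":0,"dz":0,"wx":0,"wy":0,"wz":0}]' 3.5 20
python3 -c "
from h import *
go((.3815,-.316,.25,-np.pi/2),(.5888,-.0057,.25,-np.pi/2))"
```

```text
t: 9.3
eef_pos: [0.3813, -0.3167, 0.0469]
ee_rot: [-3.141, -0.0, -1.571]
force: [-0.5, -0.5, 0.0]
width: 0.0872
gripper_force: 0.0
t: 10.55
eef_pos: [0.3812, -0.3167, 0.0466]
ee_rot: [-3.142, -0.0, -1.571]
force: [0.5, -0.1, -0.2]
width: 0.0434
gripper_force: 20.0
t 10.55 pos [ 0.3812 -0.3167  0.0466] rpy [-3.1415 -0.     -1.5708] w 0.0434 gf 20.0
(0.3815, -0.316, 0.25, -1.5707963267948966) d [ -0.07  -0.03 -20.34] w [-0. -0.  0.]
(0.5888, -0.0057, 0.25, -1.5707963267948966) d [-31.1  -20.76 -20.34] w [-0. -0.  0.]
```

```bash
python3 -m crank '[{"dx":0,"dy":0,"dz":-2,"wx":0,"wy":0,"wz":0},{"dx":0,"dy":0,"dz":-5,"wx":0,"wy":0,"wz":0},{"dx":0,"dy":0,"dz":-8,"wx":0,"wy":0,"wz":0},{"dx":0,"dy":0,"dz":-11,"wx":0,"wy":0,"wz":0},{"dx":-2,"dy":-1,"dz":-14,"wx":0,"wy":0,"wz":0},{"dx":-5,"dy":-3,"dz":-16,"wx":0,"wy":0,"wz":0},{"dx":-8,"dy":-5,"dz":-16,"wx":0,"wy":0,"wz":0},{"dx":-11,"dy":-7,"dz":-16,"wx":0,"wy":0,"wz":0},{"dx":-14.5,"dy":-9.3,"dz":-16,"wx":0,"wy":0,"wz":0},{"dx":-18,"dy":-11.6,"dz":-16,"wx":0,"wy":0,"wz":0}]'
python3 -m crank '[{"dx":-3.5,"dy":-2.5,"dz":0,"wx":0,"wy":0,"wz":0},{"dx":-7,"dy":-5,"dz":0,"wx":0,"wy":0,"wz":0},{"dx":-10,"dy":-7.2,"dz":0,"wx":0,"wy":0,"wz":0},{"dx":-12.4,"dy":-8.7,"dz":0,"wx":0,"wy":0,"wz":0},{"dx":-13.1,"dy":-9.2,"dz":0,"wx":0,"wy":0,"wz":0},{"dx":-13.1,"dy":-9.2,"dz":0,"wx":0,"wy":0,"wz":0},{"dx":-13.1,"dy":-9.2,"dz":3,"wx":0,"wy":0,"wz":0},{"dx":-13.1,"dy":-9.2,"dz":6,"wx":0,"wy":0,"wz":0},{"dx":-13.1,"dy":-9.2,"dz":8,"wx":0,"wy":0,"wz":0},{"dx":-13.1,"dy":-9.2,"dz":8,"wx":0,"wy":0,"wz":0}]'
python3 - <<'E'
from h import *
cv2.imwrite('pics/w5.png',arm.grab_frame('wrist')[:,:,::-1])
im=arm.grab_frame('side'); obs=[]
for c in('top','side'):
    if c=='top': arm.grab_frame(c)
    K=arm.calibration(c)
    for d in masks(c,'bottle'):
        b=mbox(d['pixels'])
        p=box(proj(K,model('bottle',np.array([.5888,-.0057,.08])))); print(c,b,p.round())
        if c=='side' and np.abs(b-p).max()<12: obs.append((K,b))
if obs: print(fit('bottle',obs,np.array([.5888,-.0057,.08]),.08))
cv2.imwrite('pics/s5.png',cv2.resize(im[120:320,180:420,::-1],None,fx=3,fy=3))
go((.5888,-.0057,.051,-np.pi/2))
E
```

```text
t: 11.8
eef_pos: [0.4971, -0.1355, 0.2063]
ee_rot: [3.141, 0.0, -1.571]
force: [0.3, 0.4, -1.7]
width: 0.0431
gripper_force: 20.0
t: 13.05
eef_pos: [0.5875, -0.0069, 0.1253]
ee_rot: [3.138, -0.001, -1.572]
force: [-0.0, -0.7, -1.5]
width: 0.0436
gripper_force: 20.0
top [438.5 225.5 465.5 243.5] [282. 146. 302. 170.]
side [354.5 128.5 373.5 171.5] [250. 147. 274. 199.]
side [350.5  94.5 367.5 134.5] [250. 147. 274. 199.]
side [250.5 153.5 274.5 199.5] [250. 147. 274. 199.]
(array([5.85602988e-01, 4.00757160e-04, 8.00000000e-02]), array([0.1, 4.3, 0.1, 1.9]))
t 13.3 pos [ 0.5897 -0.0058  0.1279] rpy [-3.1396e+00  4.0000e-04 -1.5709e+00] w 0.0437 gf 20.0
(0.5888, -0.0057, 0.051, -1.5707963267948966) d [-0.    0.11  7.69] w [-0.11  0.02 -0.01]
```

View pics/s5.png

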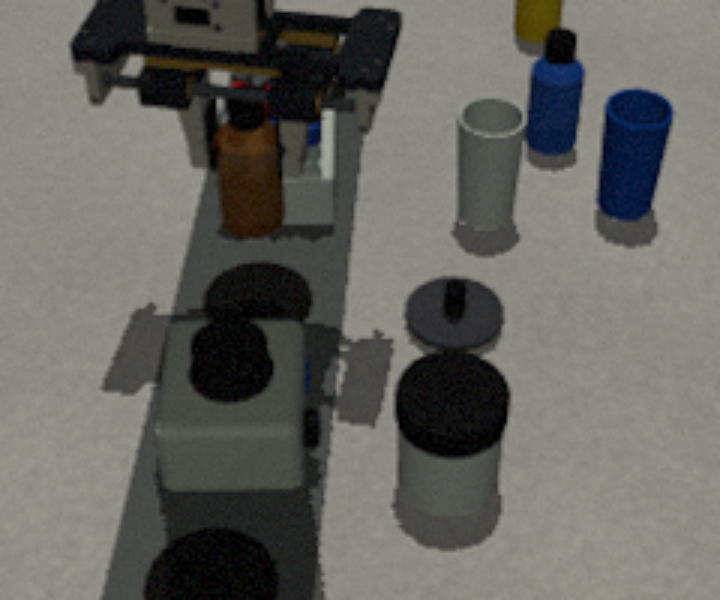

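The amber bottle (crop 250,185) hangs upright in the gripper above the middle pad. Lowering it.

```bash
python3 -m crank '[{"dx":0,"dy":0.1,"dz":2,"wx":0,"wy":0,"wz":0},{"dx":0,"dy":0.1,"dz":4,"wx":0,"wy":0,"wz":0},{"dx":0,"dy":0.1,"dz":5.5,"wx":0,"wy":0,"wz":0},{"dx":0,"dy":0.1,"dz":6.6,"wx":0,"wy":0,"wz":0},{"dx":0,"dy":0.1,"dz":7.2,"wx":0,"wy":0,"wz":0},{"dx":0,"dy":0.1,"dz":7.5,"wx":0,"wy":0,"wz":0},{"dx":0,"dy":0.1,"dz":7.6,"wx":0,"wy":0,"wz":0},{"dx":0,"dy":0.1,"dz":7.7,"wx":0,"wy":0,"wz":0},{"dx":0,"dy":0.1,"dz":7.7,"wx":0,"wy":0,"wz":0},{"dx":0,"dy":0.1,"dz":7.7,"wx":0,"wy":0,"wz":0}]'
```

```text
t: 14.55
eef_pos: [0.5886, -0.0056, 0.0505]
ee_rot: [-3.141, 0.0, -1.57]
force: [-2.2, 0.3, 6.1]
width: 0.0432
gripper_force: 20.0
```

```bash
python3 -m crank '[{"dx":0,"dy":0,"dz":0,"wx":0,"wy":0,"wz":0},{"dx":0,"dy":0,"dz":0,"wx":0,"wy":0,"wz":0},{"dx":0,"dy":0,"dz":0,"wx":0,"wy":0,"wz":0},{"dx":0,"dy":0,"dz":0,"wx":0,"wy":0,"wz":0},{"dx":0,"dy":0,"dz":0,"wx":0,"wy":0,"wz":0},{"dx":0,"dy":0,"dz":-2,"wx":0,"wy":0,"wz":0},{"dx":0,"dy":0,"dz":-5,"wx":0,"wy":0,"wz":0},{"dx":0,"dy":0,"dz":-8,"wx":0,"wy":0,"wz":0},{"dx":0,"dy":0,"dz":-11,"wx":0,"wy":0,"wz":0},{"dx":0,"dy":0,"dz":-14,"wx":0,"wy":0,"wz":0}]' 7.5 10
python3 -c "
from h import *
go((.4362,-.02,.21,-np.pi/2),(.4362,-.1358,.21,-np.pi/2),(.4362,-.1358,.042,-np.pi/2))"
```

```text
t: 15.8
eef_pos: [0.588, -0.0057, 0.1906]
ee_rot: [3.142, 0.0, -1.571]
force: [0.3, 1.0, -0.6]
width: 0.0751
gripper_force: 0.0
t 15.8 pos [ 0.588  -0.0057  0.1906] rpy [ 3.1416e+00  1.0000e-04 -1.5708e+00] w 0.0751 gf 0.0
(0.4362, -0.02, 0.21, -1.5707963267948966) d [ 1.43 15.18 -1.94] w [0. 0. 0.]
(0.4362, -0.1358, 0.21, -1.5707963267948966) d [13.01 15.18 -1.94] w [0. 0. 0.]
(0.4362, -0.1358, 0.042, -1.5707963267948966) d [13.01 15.18 14.86] w [0. 0. 0.]
```

```bash
python3 -m crank '[{"dx":-1.5,"dy":1.5,"dz":-3,"wx":0,"wy":0,"wz":0},{"dx":-4,"dy":3,"dz":-6,"wx":0,"wy":0,"wz":0},{"dx":-7,"dy":5,"dz":-9,"wx":0,"wy":0,"wz":0},{"dx":-9.5,"dy":7,"dz":-10,"wx":0,"wy":0,"wz":0},{"dx":-10.5,"dy":9,"dz":-10,"wx":0,"wy":0,"wz":0},{"dx":-10.5,"dy":9,"dz":-10,"wx":0,"wy":0,"wz":0},{"dx":-10.5,"dy":9,"dz":-10,"wx":0,"wy":0,"wz":0},{"dx":-10.5,"dy":9,"dz":-10,"wx":0,"wy":0,"wz":0},{"dx":-10.5,"dy":9,"dz":-10,"wx":0,"wy":0,"wz":0},{"dx":-10.5,"dy":9,"dz":-10,"wx":0,"wy":0,"wz":0}]'
python3 look.py w6 bottle,.5888,-.0057,.004 pad_middle,.5888,-.0057,0 lid,.445,-.01,0
python3 -c "
from h import *
go((.4362,-.1358,.18,-np.pi/2),(.4362,-.1358,.042,-np.pi/2))"
```

```text
t: 17.05
eef_pos: [0.4983, 0.0991, 0.2893]
ee_rot: [3.141, -0.0, -1.571]
force: [0.1, 0.4, 0.1]
width: 0.0749
gripper_force: 0.0
bottle one [ 0.5878 -0.0046] [0.3 0.3 0.5 0.3] multi free [  4793.4877 -10391.2046 -86069.8343]
   multi z fixed [ 0.5862 -0.0058] [133.7 206.7 139.4 215.9   1.    0.8   1.5   1.2]
pad_middle one [ 0.5864 -0.0049] [2.  0.2 2.  0.2] multi free [ 0.5896 -0.0058 -0.0081]
   multi z fixed [ 0.5883 -0.0053] [0.1 0.1 0.3 0.5 3.3 0.4 0.7 0. ]
lid one [ 0.445  -0.0105] [0.3 0.4 0.3 0.5] 
t 17.25 pos [0.4982 0.0993 0.2895] rpy [ 3.1415e+00 -1.0000e-04 -1.5709e+00] w 0.0752 gf 0.0
(0.4362, -0.1358, 0.18, -1.5707963267948966) d [23.51  6.2  10.95] w [ 0.01 -0.01 -0.  ]
(0.4362, -0.1358, 0.042, -1.5707963267948966) d [23.51  6.19 24.75] w [ 0.01 -0.01 -0.  ]
```

View pics/w6.png

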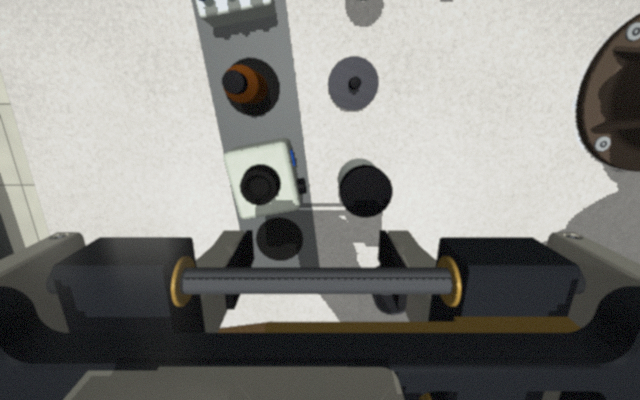

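The bottle (250,85) stands on the middle pad, within about 1.5 mm of its centre by the fits. The lid is at (353,84) → (.445,-.0105). Next the white beaker.

```bash
python3 -m crank '[{"dx":3,"dy":1,"dz":1,"wx":0,"wy":0,"wz":0},{"dx":7,"dy":2,"dz":3,"wx":0,"wy":0,"wz":0},{"dx":11,"dy":3,"dz":5,"wx":0,"wy":0,"wz":0},{"dx":15,"dy":4,"dz":7,"wx":0,"wy":0,"wz":0},{"dx":19,"dy":5,"dz":9,"wx":0,"wy":0,"wz":0},{"dx":22,"dy":6,"dz":11,"wx":0,"wy":0,"wz":0},{"dx":23.5,"dy":6.2,"dz":13,"wx":0,"wy":0,"wz":0},{"dx":23.5,"dy":6.2,"dz":15,"wx":0,"wy":0,"wz":0},{"dx":23.5,"dy":6.2,"dz":15,"wx":0,"wy":0,"wz":0},{"dx":23.5,"dy":6.2,"dz":15,"wx":0,"wy":0,"wz":0}]' 8 10
python3 -c "
from h import *
go((.4362,-.1358,.045,-np.pi/2))"
```

```text
t: 18.5
eef_pos: [0.4367, -0.1356, 0.1403]
ee_rot: [-3.141, -0.0, -1.57]
force: [0.2, 0.6, 0.2]
width: 0.0803
gripper_force: 0.0
t 18.5 pos [ 0.4367 -0.1356  0.1403] rpy [-3.1408e+00 -2.0000e-04 -1.5702e+00] w 0.0803 gf 0.0
(0.4362, -0.1358, 0.045, -1.5707963267948966) d [0.02 0.06 9.53] w [-0.05 -0.01  0.03]
```

```bash
python3 -m crank '[{"dx":0,"dy":0,"dz":2.5,"wx":0,"wy":0,"wz":0},{"dx":0,"dy":0,"dz":5,"wx":0,"wy":0,"wz":0},{"dx":0,"dy":0,"dz":7,"wx":0,"wy":0,"wz":0},{"dx":0,"dy":0,"dz":8.5,"wx":0,"wy":0,"wz":0},{"dx":0,"dy":0,"dz":9.5,"wx":0,"wy":0,"wz":0},{"dx":0,"dy":0,"dz":9.5,"wx":0,"wy":0,"wz":0},{"dx":0,"dy":0,"dz":9.5,"wx":0,"wy":0,"wz":0},{"dx":0,"dy":0,"dz":9.5,"wx":0,"wy":0,"wz":0},{"dx":0,"dy":0,"dz":9.5,"wx":0,"wy":0,"wz":0},{"dx":0,"dy":0,"dz":9.5,"wx":0,"wy":0,"wz":0}]'
python3 -m crank '[{"dx":0,"dy":0,"dz":0,"wx":0,"wy":0,"wz":0},{"dx":0,"dy":0,"dz":0,"wx":0,"wy":0,"wz":0},{"dx":0,"dy":0,"dz":0,"wx":0,"wy":0,"wz":0},{"dx":0,"dy":0,"dz":0,"wx":0,"wy":0,"wz":0},{"dx":0,"dy":0,"dz":0,"wx":0,"wy":0,"wz":0},{"dx":0,"dy":0,"dz":0,"wx":0,"wy":0,"wz":0},{"dx":0,"dy":0,"dz":0,"wx":0,"wy":0,"wz":0},{"dx":0,"dy":0,"dz":0,"wx":0,"wy":0,"wz":0},{"dx":0,"dy":0,"dz":0,"wx":0,"wy":0,"wz":0},{"dx":0,"dy":0,"dz":0,"wx":0,"wy":0,"wz":0}]' 4.2 12
python3 -c "
from h import *
go((.6118,-.259,.2,-np.pi/2))"
```

```text
t: 19.75
eef_pos: [0.4363, -0.1357, 0.0448]
ee_rot: [-3.141, 0.0, -1.571]
force: [0.2, 0.1, 0.2]
width: 0.0803
gripper_force: 0.0
t: 21.0
eef_pos: [0.4361, -0.1357, 0.0446]
ee_rot: [3.142, -0.0, -1.571]
force: [0.2, -0.2, -0.3]
width: 0.0512
gripper_force: 12.0
t 21.0 pos [ 0.4361 -0.1357  0.0446] rpy [ 3.1416 -0.     -1.5707] w 0.0512 gf 12.0
(0.6118, -0.259, 0.2, -1.5707963267948966) d [ 12.34 -17.56 -15.54] w [ 0.   -0.    0.01]
```

```bash
python3 -m crank '[{"dx":0,"dy":0,"dz":-2,"wx":0,"wy":0,"wz":0},{"dx":0,"dy":0,"dz":-5,"wx":0,"wy":0,"wz":0},{"dx":0,"dy":0,"dz":-8,"wx":0,"wy":0,"wz":0},{"dx":0,"dy":0,"dz":-11,"wx":0,"wy":0,"wz":0},{"dx":-1,"dy":-3,"dz":-14,"wx":0,"wy":0,"wz":0},{"dx":-1,"dy":-6,"dz":-17,"wx":0,"wy":0,"wz":0},{"dx":-1,"dy":-9,"dz":-19,"wx":0,"wy":0,"wz":0},{"dx":-1,"dy":-11,"dz":-20,"wx":0,"wy":0,"wz":0},{"dx":-1,"dy":-12,"dz":-20,"wx":0,"wy":0,"wz":0},{"dx":-1,"dy":-12,"dz":-20,"wx":0,"wy":0,"wz":0}]'
python3 look.py w7 pad_right,.612,-.259,0
python3 - <<'E'
from h import *
g=cv2.cvtColor(cv2.imread('pics/w7.png'),cv2.COLOR_BGR2GRAY);K=arm.calibration('wrist')
b0=box(proj(K,model('pad_right',np.array([.612,-.259,0])))).round().astype(int);print(b0)
x0,y0,x1,y1=b0+[-12,-12,12,12];m=np.zeros(g.shape,np.uint8);c=g[y0:y1,x0:x1];t,_=cv2.threshold(c,0,1,cv2.THRESH_OTSU);m[y0:y1,x0:x1]=c<60
b=mbox(m);print(t,b,fit('pad_right',[(K,b)],np.array([.612,-.259,0]),0.))
go((.6118,-.259,.2,-np.pi/2))
E
```

```text
t: 22.25
eef_pos: [0.5556, -0.1256, 0.2434]
ee_rot: [3.14, 0.0, -1.571]
force: [-0.3, -0.1, -1.2]
width: 0.0515
gripper_force: 12.0
pad_right one [ 0.6134 -0.2596] [0.  0.4 0.  0.5] 
[237  25 301  95]
83.0 [237.5  25.5 299.5  92.5] (array([ 0.61294652, -0.25937149,  0.        ]), array([1. , 1. , 1. , 1.7]))
t 22.35 pos [ 0.5551 -0.1257  0.2437] rpy [ 3.1399e+00  1.0000e-04 -1.5710e+00] w 0.0513 gf 12.0
(0.6118, -0.259, 0.2, -1.5707963267948966) d [13.33 -5.68  4.36] w [ 0.1   0.01 -0.01]
```

View pics/w7.png

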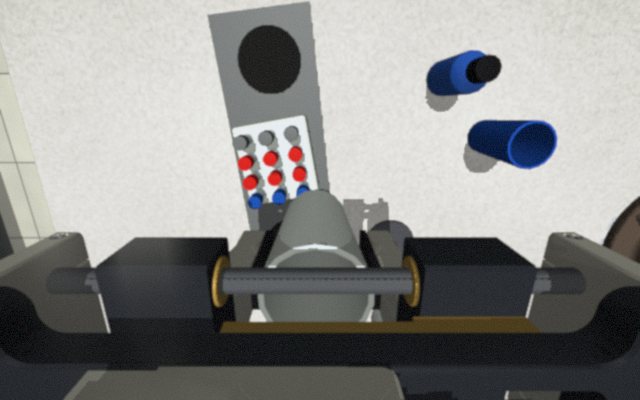

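The beaker is held upright between the fingers, and pad_right at (269,59) fits to (.6126,-.2592).

```bash
python3 -m crank '[{"dx":2,"dy":-1,"dz":0,"wx":0,"wy":0,"wz":0},{"dx":5,"dy":-2.5,"dz":0,"wx":0,"wy":0,"wz":0},{"dx":8,"dy":-4,"dz":0,"wx":0,"wy":0,"wz":0},{"dx":11,"dy":-5,"dz":0,"wx":0,"wy":0,"wz":0},{"dx":12.9,"dy":-5.7,"dz":1,"wx":0,"wy":0,"wz":0},{"dx":13.35,"dy":-5.75,"dz":4,"wx":0,"wy":0,"wz":0},{"dx":13.35,"dy":-5.75,"dz":7,"wx":0,"wy":0,"wz":0},{"dx":13.35,"dy":-5.75,"dz":10,"wx":0,"wy":0,"wz":0},{"dx":13.35,"dy":-5.75,"dz":13,"wx":0,"wy":0,"wz":0},{"dx":13.35,"dy":-5.75,"dz":14,"wx":0,"wy":0,"wz":0}]'
python3 -c "
from h import *
arm.grab_frame('side');arm.grab_frame('side')
go((.6126,-.2592,.0486,-np.pi/2))"
```

```text
t: 23.6
eef_pos: [0.6117, -0.2586, 0.102]
ee_rot: [3.138, 0.001, -1.571]
force: [0.3, -0.4, -1.1]
width: 0.0512
gripper_force: 12.0
t 23.7 pos [ 0.6128 -0.2589  0.1034] rpy [ 3.1393e+00  4.0000e-04 -1.5707e+00] w 0.0514 gf 12.0
(0.6126, -0.2592, 0.0486, -1.5707963267948966) d [0.03 0.   5.48] w [0.13 0.02 0.01]
```

```bash
python3 -m crank '[{"dx":0,"dy":0,"dz":1.5,"wx":0,"wy":0,"wz":0},{"dx":0,"dy":0,"dz":3,"wx":0,"wy":0,"wz":0},{"dx":0,"dy":0,"dz":4.3,"wx":0,"wy":0,"wz":0},{"dx":0,"dy":0,"dz":5,"wx":0,"wy":0,"wz":0},{"dx":0,"dy":0,"dz":5.3,"wx":0,"wy":0,"wz":0},{"dx":0,"dy":0,"dz":5.5,"wx":0,"wy":0,"wz":0},{"dx":0,"dy":0,"dz":5.6,"wx":0,"wy":0,"wz":0},{"dx":0,"dy":0,"dz":5.6,"wx":0,"wy":0,"wz":0},{"dx":0,"dy":0,"dz":5.6,"wx":0,"wy":0,"wz":0},{"dx":0,"dy":0,"dz":5.6,"wx":0,"wy":0,"wz":0}]'
```

```text
t: 24.95
eef_pos: [0.6137, -0.2592, 0.0487]
ee_rot: [-3.141, -0.0, -1.571]
force: [0.2, -1.7, -0.9]
width: 0.0514
gripper_force: 12.0
```

```bash
python3 -m crank '[{"dx":0,"dy":0,"dz":0.05,"wx":0,"wy":0,"wz":0},{"dx":0,"dy":0,"dz":0.1,"wx":0,"wy":0,"wz":0},{"dx":0,"dy":0.05,"dz":0.15,"wx":0,"wy":0,"wz":0},{"dx":0,"dy":0.05,"dz":0.15,"wx":0,"wy":0,"wz":0},{"dx":0,"dy":0.05,"dz":0.15,"wx":0,"wy":0,"wz":0},{"dx":0,"dy":0.05,"dz":0.15,"wx":0,"wy":0,"wz":0},{"dx":0,"dy":0.05,"dz":0.15,"wx":0,"wy":0,"wz":0},{"dx":0,"dy":0.05,"dz":0.15,"wx":0,"wy":0,"wz":0},{"dx":0,"dy":0.05,"dz":0.15,"wx":0,"wy":0,"wz":0},{"dx":0,"dy":0.05,"dz":0.15,"wx":0,"wy":0,"wz":0}]'
```

```text
t: 26.2
eef_pos: [0.614, -0.2594, 0.0485]
ee_rot: [-3.14, -0.001, -1.57]
force: [-0.7, 1.5, 7.9]
width: 0.0513
gripper_force: 11.8
```

```bash
python3 -m crank '[{"dx":0,"dy":0,"dz":-0.1,"wx":0,"wy":0,"wz":0},{"dx":0,"dy":0,"dz":-0.1,"wx":0,"wy":0,"wz":0},{"dx":0,"dy":0,"dz":-0.1,"wx":0,"wy":0,"wz":0},{"dx":0,"dy":0,"dz":-0.1,"wx":0,"wy":0,"wz":0},{"dx":0,"dy":0,"dz":-0.1,"wx":0,"wy":0,"wz":0},{"dx":0,"dy":0,"dz":-2,"wx":0,"wy":0,"wz":0},{"dx":0,"dy":0,"dz":-5,"wx":0,"wy":0,"wz":0},{"dx":0,"dy":0,"dz":-8,"wx":0,"wy":0,"wz":0},{"dx":0,"dy":0,"dz":-11,"wx":0,"wy":0,"wz":0},{"dx":0,"dy":0,"dz":-14,"wx":0,"wy":0,"wz":0}]' 7.5 10
python3 -m crank '[{"dx":-2,"dy":1.5,"dz":-3,"wx":0,"wy":0,"wz":0},{"dx":-5,"dy":3,"dz":-6,"wx":0,"wy":0,"wz":0},{"dx":-9,"dy":4.5,"dz":-9,"wx":0,"wy":0,"wz":0},{"dx":-12.5,"dy":6,"dz":-11,"wx":0,"wy":0,"wz":0},{"dx":-14,"dy":6,"dz":-11,"wx":0,"wy":0,"wz":0},{"dx":-14,"dy":6,"dz":-11,"wx":0,"wy":0,"wz":0},{"dx":-14,"dy":6,"dz":-11,"wx":0,"wy":0,"wz":0},{"dx":-14,"dy":6,"dz":-11,"wx":0,"wy":0,"wz":0},{"dx":-14,"dy":6,"dz":-11,"wx":0,"wy":0,"wz":0},{"dx":-14,"dy":6,"dz":-11,"wx":0,"wy":0,"wz":0}]'
rm obs.pkl; python3 look.py w8 beaker,.613,-.2592,.004 pad_right,.6126,-.2592,0
python3 -c "
from h import *
go((.372,.3145,.3,-np.pi/2),(.372,.3145,.14,-np.pi/2),(.372,.3145,.011,-np.pi/2))"
```

```text
t: 27.45
eef_pos: [0.6132, -0.2593, 0.1898]
ee_rot: [-3.14, -0.0, -1.571]
force: [0.4, 0.2, -0.3]
width: 0.0753
gripper_force: 0.0
t: 28.7
eef_pos: [0.5532, -0.1195, 0.2967]
ee_rot: [3.141, -0.0, -1.571]
force: [-0.1, 0.5, 0.6]
width: 0.0751
gripper_force: 0.0
beaker one [ 0.6137 -0.2599] [0.8 0.5 1.3 1. ] 
pad_right one [ 0.6114 -0.2583] [1.6 0.9 1.7 1.4] 
t 28.85 pos [ 0.5532 -0.1193  0.297 ] rpy [ 3.1414 -0.     -1.5709] w 0.0749 gf 0.0
(0.372, 0.3145, 0.3, -1.5707963267948966) d [-43.38  18.12  -0.3 ] w [ 0.01 -0.   -0.01]
(0.372, 0.3145, 0.14, -1.5707963267948966) d [-43.38  18.12  15.7 ] w [ 0.01 -0.   -0.01]
(0.372, 0.3145, 0.011, -1.5707963267948966) d [-43.38  18.11  28.6 ] w [ 0.01 -0.   -0.01]
```

View pics/w8.png

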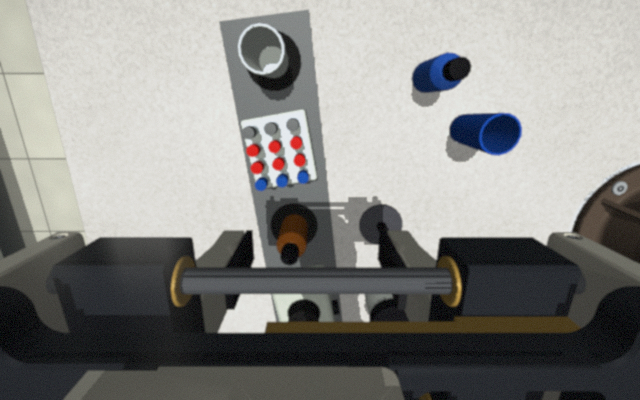

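The beaker (263,55) stands upright on pad_right, about 1 mm off centre. Next the jar.

```bash
python3 -m crank '[{"dx":-3,"dy":1.5,"dz":0,"wx":0,"wy":0,"wz":0},{"dx":-8,"dy":3.5,"dz":0,"wx":0,"wy":0,"wz":0},{"dx":-13,"dy":5.5,"dz":0,"wx":0,"wy":0,"wz":0},{"dx":-18,"dy":7.5,"dz":0,"wx":0,"wy":0,"wz":0},{"dx":-23,"dy":9.5,"dz":0,"wx":0,"wy":0,"wz":0},{"dx":-28,"dy":11.5,"dz":1,"wx":0,"wy":0,"wz":0},{"dx":-33,"dy":13.5,"dz":3,"wx":0,"wy":0,"wz":0},{"dx":-38,"dy":16,"dz":5,"wx":0,"wy":0,"wz":0},{"dx":-42,"dy":17.7,"dz":8,"wx":0,"wy":0,"wz":0},{"dx":-43.4,"dy":18.15,"dz":11,"wx":0,"wy":0,"wz":0}]' 8.7 10
python3 -c "
from h import *
arm.grab_frame('top');arm.grab_frame('top')
go((.3717,.3143,.1,-np.pi/2),(.3717,.3143,.011,-np.pi/2))"
```

```text
t: 30.1
eef_pos: [0.3706, 0.3171, 0.1865]
ee_rot: [-3.141, 0.001, -1.568]
force: [0.5, 0.2, 0.3]
width: 0.087
gripper_force: 0.0
t 30.2 pos [0.3699 0.3147 0.1842] rpy [ 3.1386 -0.0042 -1.569 ] w 0.087 gf 0.0
(0.3717, 0.3143, 0.1, -1.5707963267948966) d [ 0.   -0.21  8.42] w [ 0.17 -0.24  0.1 ]
(0.3717, 0.3143, 0.011, -1.5707963267948966) d [-0.03 -0.23 17.32] w [ 0.17 -0.24  0.1 ]
```

```bash
python3 -m crank '[{"dx":0,"dy":-0.1,"dz":2,"wx":0,"wy":0,"wz":0},{"dx":0,"dy":-0.1,"dz":4,"wx":0,"wy":0,"wz":0},{"dx":0,"dy":-0.1,"dz":6,"wx":0,"wy":0,"wz":0},{"dx":0,"dy":-0.1,"dz":8,"wx":0,"wy":0,"wz":0},{"dx":0,"dy":-0.1,"dz":9.5,"wx":0,"wy":0,"wz":0},{"dx":0,"dy":-0.1,"dz":10.5,"wx":0,"wy":0,"wz":0},{"dx":0,"dy":-0.1,"dz":10.5,"wx":0,"wy":0,"wz":0},{"dx":0,"dy":-0.1,"dz":10.5,"wx":0,"wy":0,"wz":0},{"dx":0,"dy":-0.1,"dz":10.5,"wx":0,"wy":0,"wz":0},{"dx":0,"dy":-0.1,"dz":10.5,"wx":0,"wy":0,"wz":0}]'
python3 -c "
from h import *
go((.3717,.3143,.011,-np.pi/2))"
```

```text
t: 31.45
eef_pos: [0.3727, 0.3151, 0.0825]
ee_rot: [-3.141, 0.001, -1.571]
force: [0.2, 0.1, 0.1]
width: 0.087
gripper_force: 0.0
t 31.45 pos [0.3727 0.3151 0.0825] rpy [-3.1412e+00  6.0000e-04 -1.5706e+00] w 0.087 gf 0.0
(0.3717, 0.3143, 0.011, -1.5707963267948966) d [0.08 0.11 7.15] w [-0.02  0.04  0.01]
```

```bash
python3 -m crank '[{"dx":0.08,"dy":0.1,"dz":1,"wx":0,"wy":0,"wz":0},{"dx":0.08,"dy":0.1,"dz":2,"wx":0,"wy":0,"wz":0},{"dx":0.08,"dy":0.1,"dz":3.2,"wx":0,"wy":0,"wz":0},{"dx":0.08,"dy":0.1,"dz":4.4,"wx":0,"wy":0,"wz":0},{"dx":0.08,"dy":0.1,"dz":5.6,"wx":0,"wy":0,"wz":0},{"dx":0.08,"dy":0.1,"dz":6.5,"wx":0,"wy":0,"wz":0},{"dx":0.08,"dy":0.1,"dz":7,"wx":0,"wy":0,"wz":0},{"dx":0.08,"dy":0.1,"dz":7,"wx":0,"wy":0,"wz":0},{"dx":0.08,"dy":0.1,"dz":7,"wx":0,"wy":0,"wz":0},{"dx":0.08,"dy":0.1,"dz":7,"wx":0,"wy":0,"wz":0}]'
python3 -m crank '[{"dx":0,"dy":0,"dz":0,"wx":0,"wy":0,"wz":0},{"dx":0,"dy":0,"dz":0,"wx":0,"wy":0,"wz":0},{"dx":0,"dy":0,"dz":0,"wx":0,"wy":0,"wz":0},{"dx":0,"dy":0,"dz":0,"wx":0,"wy":0,"wz":0},{"dx":0,"dy":0,"dz":0,"wx":0,"wy":0,"wz":0},{"dx":0,"dy":0,"dz":0,"wx":0,"wy":0,"wz":0},{"dx":0,"dy":0,"dz":0,"wx":0,"wy":0,"wz":0},{"dx":0,"dy":0,"dz":0,"wx":0,"wy":0,"wz":0},{"dx":0,"dy":0,"dz":0,"wx":0,"wy":0,"wz":0},{"dx":0,"dy":0,"dz":0,"wx":0,"wy":0,"wz":0}]' 6 25
python3 -c "
from h import *
go((.5586,.2346,.15,-np.pi/2))"
```

```text
t: 32.7
eef_pos: [0.3718, 0.3143, 0.0124]
ee_rot: [-3.141, 0.001, -1.571]
force: [-0.5, 0.2, -1.2]
width: 0.0868
gripper_force: 0.0
t: 33.95
eef_pos: [0.3717, 0.3141, 0.0121]
ee_rot: [-3.142, 0.0, -1.571]
force: [-0.8, 0.0, 5.7]
width: 0.0682
gripper_force: 25.0
t 33.95 pos [0.3717 0.3141 0.0121] rpy [-3.1415e+00  1.0000e-04 -1.5708e+00] w 0.0682 gf 25.0
(0.5586, 0.2346, 0.15, -1.5707963267948966) d [  7.95 -18.69 -13.78] w [-0.01  0.01  0.  ]
```

```bash
python3 -m crank '[{"dx":0,"dy":0,"dz":-2,"wx":0,"wy":0,"wz":0},{"dx":0,"dy":0,"dz":-5,"wx":0,"wy":0,"wz":0},{"dx":0,"dy":-1,"dz":-8,"wx":0,"wy":0,"wz":0},{"dx":1.5,"dy":-4,"dz":-10,"wx":0,"wy":0,"wz":0},{"dx":3,"dy":-7.5,"dz":-11,"wx":0,"wy":0,"wz":0},{"dx":4.5,"dy":-11,"dz":-11,"wx":0,"wy":0,"wz":0},{"dx":6,"dy":-14.5,"dz":-11,"wx":0,"wy":0,"wz":0},{"dx":7.5,"dy":-17.5,"dz":-11,"wx":0,"wy":0,"wz":0},{"dx":7.95,"dy":-18.7,"dz":-11,"wx":0,"wy":0,"wz":0},{"dx":7.95,"dy":-18.7,"dz":-11,"wx":0,"wy":0,"wz":0}]'
python3 -m crank '[{"dx":0,"dy":0,"dz":1,"wx":0,"wy":0,"wz":0},{"dx":0,"dy":0,"dz":3,"wx":0,"wy":0,"wz":0},{"dx":0,"dy":0,"dz":5,"wx":0,"wy":0,"wz":0},{"dx":0,"dy":0,"dz":7,"wx":0,"wy":0,"wz":0},{"dx":0,"dy":0,"dz":8,"wx":0,"wy":0,"wz":0},{"dx":0,"dy":0,"dz":8,"wx":0,"wy":0,"wz":0},{"dx":0,"dy":0,"dz":8,"wx":0,"wy":0,"wz":0},{"dx":0,"dy":0,"dz":8,"wx":0,"wy":0,"wz":0},{"dx":0,"dy":0,"dz":8,"wx":0,"wy":0,"wz":0},{"dx":0,"dy":0,"dz":8,"wx":0,"wy":0,"wz":0}]'
python3 -c "
from h import *
im=arm.grab_frame('side');cv2.imwrite('pics/s9.png',cv2.resize(im[180:380,170:410,::-1],None,fx=3,fy=3))
go((.5586,.2346,.016,-np.pi/2))"
```

```text
t: 35.2
eef_pos: [0.5585, 0.2339, 0.121]
ee_rot: [3.14, -0.001, -1.572]
force: [-0.1, -0.0, -2.2]
width: 0.0683
gripper_force: 25.0
t: 36.45
eef_pos: [0.5587, 0.2345, 0.0423]
ee_rot: [-3.141, 0.0, -1.571]
force: [-0.5, 1.0, -2.6]
width: 0.0684
gripper_force: 25.0
t 36.5 pos [0.5587 0.2345 0.0422] rpy [-3.1414e+00  2.0000e-04 -1.5709e+00] w 0.0682 gf 25.0
(0.5586, 0.2346, 0.016, -1.5707963267948966) d [-0.01  0.01  2.62] w [-0.01  0.01 -0.01]
```

View pics/s9.png

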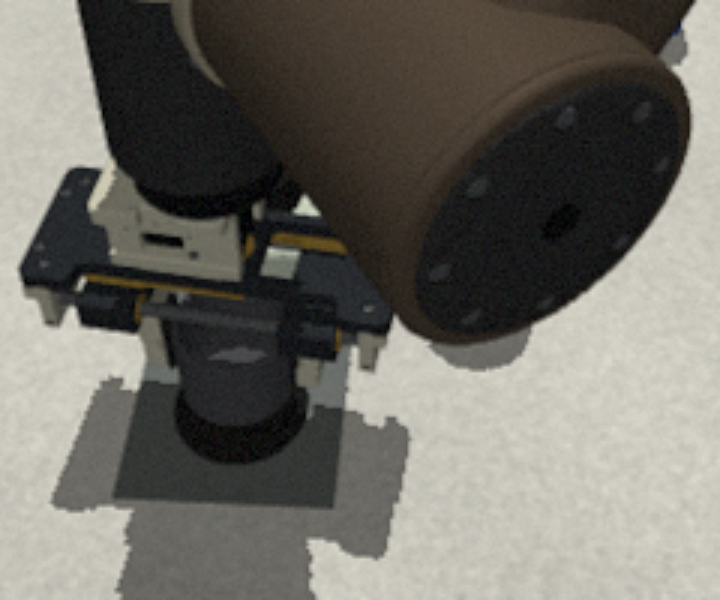

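The jar (crop 240,370) hangs level above pad_left (240,430), clear of the mixer. Lowering.

```bash
python3 -m crank '[{"dx":0,"dy":0,"dz":1,"wx":0,"wy":0,"wz":0},{"dx":0,"dy":0,"dz":1.8,"wx":0,"wy":0,"wz":0},{"dx":0,"dy":0,"dz":2.2,"wx":0,"wy":0,"wz":0},{"dx":0,"dy":0,"dz":2.5,"wx":0,"wy":0,"wz":0},{"dx":0,"dy":0,"dz":2.65,"wx":0,"wy":0,"wz":0},{"dx":0,"dy":0,"dz":2.7,"wx":0,"wy":0,"wz":0},{"dx":0,"dy":0,"dz":2.7,"wx":0,"wy":0,"wz":0},{"dx":0,"dy":0,"dz":2.7,"wx":0,"wy":0,"wz":0},{"dx":0,"dy":0,"dz":2.7,"wx":0,"wy":0,"wz":0},{"dx":0,"dy":0,"dz":2.7,"wx":0,"wy":0,"wz":0}]'
```

```text
t: 37.75
eef_pos: [0.5586, 0.2345, 0.0162]
ee_rot: [-3.141, 0.0, -1.571]
force: [-4.7, -1.7, 7.5]
width: 0.0684
gripper_force: 25.0
```

Contact is made, so release, then back up for a look.

```bash
python3 -m crank '[{"dx":0,"dy":0,"dz":0,"wx":0,"wy":0,"wz":0},{"dx":0,"dy":0,"dz":0,"wx":0,"wy":0,"wz":0},{"dx":0,"dy":0,"dz":0,"wx":0,"wy":0,"wz":0},{"dx":0,"dy":0,"dz":0,"wx":0,"wy":0,"wz":0},{"dx":0,"dy":0,"dz":-1.5,"wx":0,"wy":0,"wz":0},{"dx":0,"dy":0,"dz":-4,"wx":0,"wy":0,"wz":0},{"dx":0,"dy":0,"dz":-8,"wx":0,"wy":0,"wz":0},{"dx":0,"dy":0,"dz":-12,"wx":0,"wy":0,"wz":0},{"dx":0,"dy":0,"dz":-16,"wx":0,"wy":0,"wz":0},{"dx":-1,"dy":2,"dz":-20,"wx":0,"wy":0,"wz":0}]' 8.7 10
python3 -m crank '[{"dx":-4,"dy":2,"dz":-3,"wx":0,"wy":0,"wz":0},{"dx":-7,"dy":4,"dz":-6,"wx":0,"wy":0,"wz":0},{"dx":-7.5,"dy":5,"dz":-8,"wx":0,"wy":0,"wz":0},{"dx":-7.5,"dy":5,"dz":-8,"wx":0,"wy":0,"wz":0},{"dx":-7.5,"dy":5,"dz":-8,"wx":0,"wy":0,"wz":0},{"dx":-7.5,"dy":5,"dz":-8,"wx":0,"wy":0,"wz":0},{"dx":-7.5,"dy":5,"dz":-8,"wx":0,"wy":0,"wz":0},{"dx":-7.5,"dy":5,"dz":-8,"wx":0,"wy":0,"wz":0},{"dx":-7.5,"dy":5,"dz":-8,"wx":0,"wy":0,"wz":0},{"dx":-7.5,"dy":5,"dz":-8,"wx":0,"wy":0,"wz":0}]' 5
python3 look.py w10 jar,.5586,.2346,.004 pad_left,.5586,.2346,0
python3 -c "
from h import *
go((.445,-.0105,.25,-np.pi/2),(.445,-.0105,.014,-np.pi/2))"
```

```text
t: 39.0
eef_pos: [0.539, 0.2441, 0.2175]
ee_rot: [-3.141, 0.0, -1.572]
force: [-0.1, 1.0, 0.6]
width: 0.087
gripper_force: 0.0
t: 40.25
eef_pos: [0.4887, 0.3195, 0.295]
ee_rot: [3.142, -0.0, -1.571]
force: [-0.3, -0.6, -0.4]
width: 0.0501
gripper_force: 0.0
jar one [0.5576 0.2338] [0.7 0.  0.9 0. ] 
pad_left one [0.5341 0.2369] [ 9.4  1.3 16.9  2.6] 
t 40.4 pos [0.4886 0.3195 0.2951] rpy [-3.1416 -0.     -1.5707] w 0.0498 gf 0.0
(0.445, -0.0105, 0.25, -1.5707963267948966) d [33.    4.37  4.51] w [-0.   -0.    0.01]
(0.445, -0.0105, 0.014, -1.5707963267948966) d [33.    4.37 28.11] w [-0.   -0.    0.01]
```

View pics/w10.png

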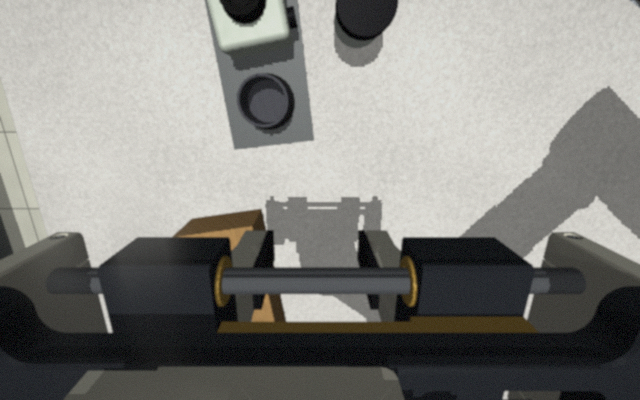

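The jar (266,101) stands on pad_left, fitted at (.558,.234), about 1 mm off. Now the lid, gripped by its knob.

```bash
python3 -m crank '[{"dx":3,"dy":0.5,"dz":0,"wx":0,"wy":0,"wz":0},{"dx":8,"dy":1,"dz":0,"wx":0,"wy":0,"wz":0},{"dx":13,"dy":2,"dz":0,"wx":0,"wy":0,"wz":0},{"dx":18,"dy":3,"dz":0,"wx":0,"wy":0,"wz":0},{"dx":23,"dy":3.5,"dz":2,"wx":0,"wy":0,"wz":0},{"dx":28,"dy":4,"dz":5,"wx":0,"wy":0,"wz":0},{"dx":32,"dy":4.4,"dz":9,"wx":0,"wy":0,"wz":0},{"dx":33,"dy":4.4,"dz":13,"wx":0,"wy":0,"wz":0},{"dx":33,"dy":4.4,"dz":17,"wx":0,"wy":0,"wz":0},{"dx":33,"dy":4.4,"dz":20,"wx":0,"wy":0,"wz":0}]' 4.5
python3 -m crank '[{"dx":0,"dy":0,"dz":0,"wx":0,"wy":0,"wz":0},{"dx":0,"dy":0,"dz":0,"wx":0,"wy":0,"wz":0},{"dx":0,"dy":0,"dz":0,"wx":0,"wy":0,"wz":0},{"dx":0,"dy":0,"dz":0,"wx":0,"wy":0,"wz":0},{"dx":0,"dy":0,"dz":0,"wx":0,"wy":0,"wz":0},{"dx":0,"dy":0,"dz":1,"wx":0,"wy":0,"wz":0},{"dx":0,"dy":0,"dz":2,"wx":0,"wy":0,"wz":0},{"dx":0,"dy":0,"dz":3,"wx":0,"wy":0,"wz":0},{"dx":0,"dy":0,"dz":3,"wx":0,"wy":0,"wz":0},{"dx":0,"dy":0,"dz":3,"wx":0,"wy":0,"wz":0}]'
python3 -c "
from h import *
go((.445,-.0105,.016,-np.pi/2))"
```

```text
t: 41.65
eef_pos: [0.4442, -0.0109, 0.0938]
ee_rot: [3.141, -0.0, -1.572]
force: [0.7, 0.9, 0.8]
width: 0.0453
gripper_force: 0.0
t: 42.9
eef_pos: [0.4447, -0.0105, 0.065]
ee_rot: [3.141, -0.0, -1.571]
force: [0.0, -0.0, 0.1]
width: 0.0453
gripper_force: 0.0
t 42.9 pos [ 0.4447 -0.0105  0.065 ] rpy [ 3.1413e+00 -3.0000e-04 -1.5706e+00] w 0.0453 gf 0.0
(0.445, -0.0105, 0.016, -1.5707963267948966) d [ 0.   -0.03  4.9 ] w [ 0.02 -0.01  0.01]
```

```bash
python3 -m crank '[{"dx":0,"dy":0,"dz":1,"wx":0,"wy":0,"wz":0},{"dx":0,"dy":0,"dz":2,"wx":0,"wy":0,"wz":0},{"dx":0,"dy":0,"dz":3,"wx":0,"wy":0,"wz":0},{"dx":0,"dy":0,"dz":4,"wx":0,"wy":0,"wz":0},{"dx":0,"dy":0,"dz":4.6,"wx":0,"wy":0,"wz":0},{"dx":0,"dy":0,"dz":4.8,"wx":0,"wy":0,"wz":0},{"dx":0,"dy":0,"dz":4.8,"wx":0,"wy":0,"wz":0},{"dx":0,"dy":0,"dz":4.8,"wx":0,"wy":0,"wz":0},{"dx":0,"dy":0,"dz":4.8,"wx":0,"wy":0,"wz":0},{"dx":0,"dy":0,"dz":4.8,"wx":0,"wy":0,"wz":0}]'
python3 -m crank '[{"dx":0,"dy":0,"dz":0,"wx":0,"wy":0,"wz":0},{"dx":0,"dy":0,"dz":0,"wx":0,"wy":0,"wz":0},{"dx":0,"dy":0,"dz":0,"wx":0,"wy":0,"wz":0},{"dx":0,"dy":0,"dz":0,"wx":0,"wy":0,"wz":0},{"dx":0,"dy":0,"dz":0,"wx":0,"wy":0,"wz":0},{"dx":0,"dy":0,"dz":0,"wx":0,"wy":0,"wz":0},{"dx":0,"dy":0,"dz":0,"wx":0,"wy":0,"wz":0},{"dx":0,"dy":0,"dz":0,"wx":0,"wy":0,"wz":0},{"dx":0,"dy":0,"dz":0,"wx":0,"wy":0,"wz":0},{"dx":0,"dy":0,"dz":0,"wx":0,"wy":0,"wz":0}]' 0.8 20
python3 -c "
from h import *
go((.5584,.2343,.2,-np.pi/2))"
```

```text
t: 44.15
eef_pos: [0.4448, -0.0104, 0.0173]
ee_rot: [-3.141, 0.0, -1.571]
force: [-0.3, -0.2, 0.3]
width: 0.0452
gripper_force: 0.0
t: 45.4
eef_pos: [0.4447, -0.0104, 0.0171]
ee_rot: [-3.141, 0.0, -1.571]
force: [1.4, -0.2, -0.5]
width: 0.0151
gripper_force: 20.0
t 45.4 pos [ 0.4447 -0.0104  0.0171] rpy [-3.1415  0.     -1.5707] w 0.0151 gf 20.0
(0.5584, 0.2343, 0.2, -1.5707963267948966) d [-24.47 -11.37 -18.29] w [-0.01  0.    0.  ]
```

```bash
python3 -m crank '[{"dx":0,"dy":0,"dz":-3,"wx":0,"wy":0,"wz":0},{"dx":0,"dy":0,"dz":-6,"wx":0,"wy":0,"wz":0},{"dx":0,"dy":0,"dz":-10,"wx":0,"wy":0,"wz":0},{"dx":-2,"dy":-1,"dz":-14,"wx":0,"wy":0,"wz":0},{"dx":-6,"dy":-2.8,"dz":-16,"wx":0,"wy":0,"wz":0},{"dx":-10,"dy":-4.6,"dz":-17,"wx":0,"wy":0,"wz":0},{"dx":-14,"dy":-6.5,"dz":-17,"wx":0,"wy":0,"wz":0},{"dx":-18,"dy":-8.4,"dz":-17,"wx":0,"wy":0,"wz":0},{"dx":-22,"dy":-10.2,"dz":-17,"wx":0,"wy":0,"wz":0},{"dx":-24.5,"dy":-11.4,"dz":-17,"wx":0,"wy":0,"wz":0}]'
python3 -m crank '[{"dx":0,"dy":0,"dz":0,"wx":0,"wy":0,"wz":0},{"dx":0,"dy":0,"dz":1,"wx":0,"wy":0,"wz":0},{"dx":0,"dy":0,"dz":3,"wx":0,"wy":0,"wz":0},{"dx":0,"dy":0,"dz":5,"wx":0,"wy":0,"wz":0},{"dx":0,"dy":0,"dz":7,"wx":0,"wy":0,"wz":0},{"dx":0,"dy":0,"dz":8,"wx":0,"wy":0,"wz":0},{"dx":0,"dy":0,"dz":8,"wx":0,"wy":0,"wz":0},{"dx":0,"dy":0,"dz":8,"wx":0,"wy":0,"wz":0},{"dx":0,"dy":0,"dz":8,"wx":0,"wy":0,"wz":0},{"dx":0,"dy":0,"dz":8,"wx":0,"wy":0,"wz":0}]'
python3 -c "
from h import *
im=arm.grab_frame('side');cv2.imwrite('pics/s11.png',cv2.resize(im[230:380,180:360,::-1],None,fx=4,fy=4))
go((.5584,.2343,.067,-np.pi/2))"
```

```text
t: 46.65
eef_pos: [0.5588, 0.2361, 0.1863]
ee_rot: [3.14, -0.001, -1.57]
force: [-0.5, -0.1, -1.1]
width: 0.0151
gripper_force: 20.0
t: 47.9
eef_pos: [0.5588, 0.2347, 0.1076]
ee_rot: [-3.141, 0.001, -1.571]
force: [0.2, 0.4, -1.1]
width: 0.0151
gripper_force: 20.0
t 47.95 pos [0.5587 0.2347 0.1075] rpy [-3.1411e+00  4.0000e-04 -1.5707e+00] w 0.0154 gf 20.0
(0.5584, 0.2343, 0.067, -1.5707963267948966) d [0.04 0.04 4.05] w [-0.03  0.02  0.01]
```

View pics/s11.png

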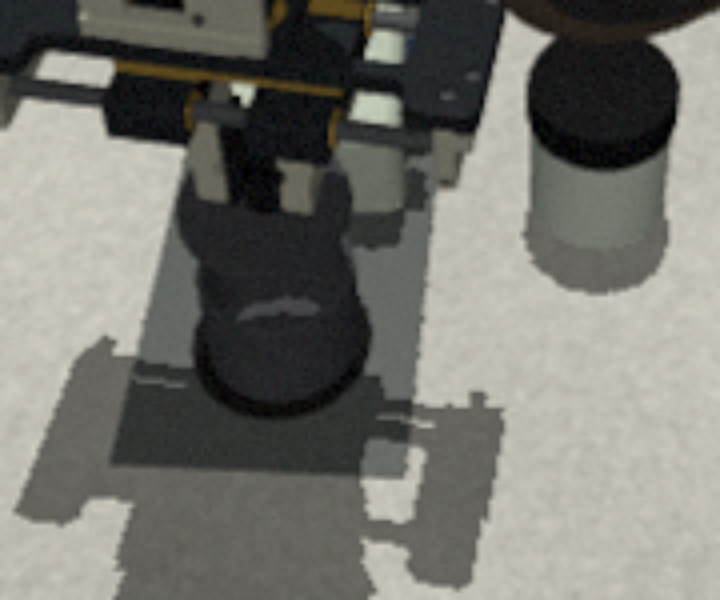

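The lid (crop 265,220) hangs level above the jar (275,330). Lowering it gently.

```bash
python3 -m crank '[{"dx":0.04,"dy":0.04,"dz":1,"wx":0,"wy":0,"wz":0},{"dx":0.04,"dy":0.04,"dz":2,"wx":0,"wy":0,"wz":0},{"dx":0.04,"dy":0.04,"dz":2.8,"wx":0,"wy":0,"wz":0},{"dx":0.04,"dy":0.04,"dz":3.4,"wx":0,"wy":0,"wz":0},{"dx":0.04,"dy":0.04,"dz":3.8,"wx":0,"wy":0,"wz":0},{"dx":0.04,"dy":0.04,"dz":4,"wx":0,"wy":0,"wz":0},{"dx":0.04,"dy":0.04,"dz":4.1,"wx":0,"wy":0,"wz":0},{"dx":0.04,"dy":0.04,"dz":4.1,"wx":0,"wy":0,"wz":0},{"dx":0.04,"dy":0.04,"dz":4.1,"wx":0,"wy":0,"wz":0},{"dx":0.04,"dy":0.04,"dz":4.1,"wx":0,"wy":0,"wz":0}]'
```

```text
t: 49.2
eef_pos: [0.5583, 0.2341, 0.0671]
ee_rot: [-3.141, 0.0, -1.571]
force: [-3.2, -0.9, 5.1]
width: 0.0152
gripper_force: 20.0
```

Seated at the expected height with light contact. Release, back off and inspect.

```bash
python3 -m crank '[{"dx":0,"dy":0,"dz":0,"wx":0,"wy":0,"wz":0},{"dx":0,"dy":0,"dz":0,"wx":0,"wy":0,"wz":0},{"dx":0,"dy":0,"dz":0,"wx":0,"wy":0,"wz":0},{"dx":0,"dy":0,"dz":0,"wx":0,"wy":0,"wz":0},{"dx":0,"dy":0,"dz":-1,"wx":0,"wy":0,"wz":0},{"dx":0,"dy":0,"dz":-3,"wx":0,"wy":0,"wz":0},{"dx":0,"dy":0,"dz":-6,"wx":0,"wy":0,"wz":0},{"dx":0,"dy":0,"dz":-10,"wx":0,"wy":0,"wz":0},{"dx":0,"dy":0,"dz":-14,"wx":0,"wy":0,"wz":0},{"dx":-1,"dy":1,"dz":-17,"wx":0,"wy":0,"wz":0}]' 5 10
python3 -m crank '[{"dx":-4,"dy":2,"dz":-2,"wx":0,"wy":0,"wz":0},{"dx":-8,"dy":4,"dz":-4,"wx":0,"wy":0,"wz":0},{"dx":-11,"dy":6,"dz":-5,"wx":0,"wy":0,"wz":0},{"dx":-11,"dy":6,"dz":-5,"wx":0,"wy":0,"wz":0},{"dx":-11,"dy":6,"dz":-5,"wx":0,"wy":0,"wz":0},{"dx":-11,"dy":6,"dz":-5,"wx":0,"wy":0,"wz":0},{"dx":-11,"dy":6,"dz":-5,"wx":0,"wy":0,"wz":0},{"dx":-11,"dy":6,"dz":-5,"wx":0,"wy":0,"wz":0},{"dx":-11,"dy":6,"dz":-5,"wx":0,"wy":0,"wz":0},{"dx":-11,"dy":6,"dz":-5,"wx":0,"wy":0,"wz":0}]'
rm -f obs.pkl; python3 look.py w12 lid,.5583,.2342,.05
python3 - <<'E'
from h import *
w=cv2.imread('pics/w12.png')[20:180,160:400]; t=arm.grab_frame('top')[130:240,150:440,::-1]
s=arm.grab_frame('side')[120:370,190:390,::-1]
f=lambda a:cv2.resize(a,(400,int(400*a.shape[0]/a.shape[1])),interpolation=2)
l=np.vstack([f(w),f(t)]); r=f(s); H=max(l.shape[0],r.shape[0])
pad=lambda a:np.vstack([a,np.zeros((H-a.shape[0],400,3),np.uint8)])
o=np.hstack([pad(l),pad(r)]); print(o.shape); cv2.imwrite('pics/fin.png',o)
for q,p in {'bottle':(.588,-.005,.004),'beaker':(.613,-.259,.004),'jar':(.558,.234,.004)}.items():
    for c in('top','side'):
        K=arm.calibration(c); P=np.array(p)
        for d in masks(c,q):
            b=mbox(d['pixels'])
            if np.abs(b-box(proj(K,model(q,P)))).max()<8: x,e=fit(q,[(K,b)],P,p[2]); print(q,c,x[:2].round(4),e)
E
```

```text
t: 50.45
eef_pos: [0.5488, 0.2439, 0.2388]
ee_rot: [-3.14, 0.001, -1.572]
force: [0.8, 0.7, -0.2]
width: 0.05
gripper_force: 0.0
t: 51.7
eef_pos: [0.4883, 0.3541, 0.286]
ee_rot: [3.142, -0.0, -1.571]
force: [-0.3, -1.0, -0.8]
width: 0.0499
gripper_force: 0.0
lid one [0.5579 0.2348] [0.4 0.8 0.4 1.2] 
(500, 800, 3)
bottle top [ 0.5863 -0.0057] [0.3 0.2 0.3 0.3]
beaker top [ 0.6129 -0.2601] [0.1 0.3 0.1 0.3]
```

View pics/fin.png

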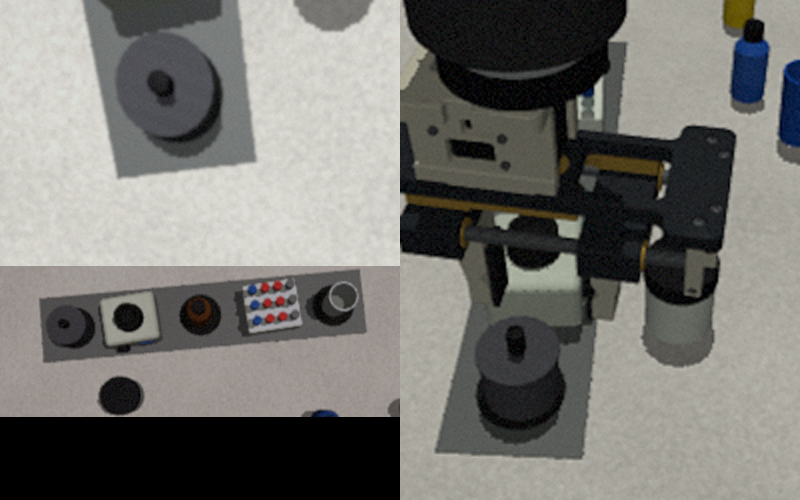

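The final picture shows the lid flat and centred on the jar (crop 518,350). The bottle (200,313) and beaker (337,302) stand on their pads, and the tub has not moved. Handing in.

```bash
python3 -c "
from station import arm
print(arm.job_done())"
```

```text
the job is handed in; nothing more can be done
None
```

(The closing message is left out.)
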